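# Load the bench caddy and lift it level

### The arm

A 7-joint arm with a two-finger parallel gripper is mounted at the origin on a cart in front of the work surface, level with it; the furniture and walls round the work are solid. World frame = base frame: x ahead of the robot, y to its left, z up, the work surface at z = 0. Lengths are in m, angles in rad, forces in N, time in s.
With the tool pointing down it reaches from about 0.4 to 0.85 m from the base axis. Payload 4.5 kg.
Tool frame: the origin (TCP) lies at the very end of the fingers, on their centre line; the grasp point (between the pads) lies 19 mm behind it; z points along the fingers, y is the line along which they close (so a half turn about z gives the same grasp; the last joint's range is limited). The gripper opens to 88 mm and grips with 3 to 60 N. Pads are 18 mm wide; open, the fingers measure 123 mm over their backs; the gripper's body (75 mm by 187 mm) begins 45 mm behind the grasp point.
Start: joints at [-1.289, 0.689, -0.195, 1.565, 0.157, 0.902, -0.215], TCP at [0.153, 0.606, 0.239] pointing down, gripper open.
Joint ranges: [-3.01, 3.01], [-0.46, 2.08], [-1.47, 1.51], [0.13, 2.56], [-1, 4.14], [0.04, 2.09], [-2.66, 2.66]. Speed limits (rad/s): [2.57, 2.57, 3.14, 3.14, 3.14, 3.14, 3.14].

### API

Orientations are given as a unit quaternion [x, y, z, w].
In Python, from plant import r gives the robot as it stands. The module is installed in compiled form; this text tells all that it offers.
- The arm moves only by the tool step_arm, never from a script. Its argument "increments" is a list of rows, each a list of 2 entries, a list of its own where there are three numbers: the shift along the world's x, y, z in cm, then the turn, a rotation vector about the world's x, y, z in degrees. A call has exactly 10 rows; each row shifts and turns the commanded pose from where the row before left it; what a row does not reach is not made up. A row lasts 1/10 s, in which the tool goes at most 50 mm and 8.59 degrees, less where a joint would pass 70% of its speed; a pose out of reach is approached as far as the arm can. A call is refused whole if a number of a shift passes 5 or a number of a turn 8.59, either way. A call with a gripper value outside its range is refused whole. "fingers" is the opening, from 0 (shut) to 1 (fully open), set as the call begins (left out, the last holds). The fingers move at their own pace and stop on an object; "grip_force" is the grip in N (left out, the last holds). Time passes only in rows, so rows that do not move let the fingers close, or fill a call up. It gives the time, the measured TCP pose, the force, the opening and the grip force at its end, in the units of the state.
- r.get_state(): the state, without advancing time (a new reading comes with each control period).
- r.snapshot(name): name is "side" or "top"; returns (picture, depth): 420x560x3 uint8, red, green, blue; 420x560 float32, m along the optical axis (not along the pixel's ray), 0 where there is no reading.
- r.calibration(name): a dict with "fov_y" (degrees; the focal length in pixels is half the picture's height over the tangent of half this angle, whatever the lens; pixels are square), "cx", "cy" (the principal point, pixels), "R" (3x3) and "t" (3): a world point X has camera coordinates R X + t. Camera axes: x right, y down, z forward; pixel columns grow to the right and rows downward; lengths in m; the calibration is good to about 2 mm. A picture is of the moment at which its call begins. calibration takes no time and is no camera call.
- r.finish_job(): hands the job in; it is judged then, once.
The state is a dict: "clock": time; "q": joint angles; "qd": joint speeds; "joint_torque": joint torques, N m; "tool_pos": TCP position; "eef_rot": TCP orientation; "contact_force": force on the tool from outside, world axes, zero at the start; "moment": the same for the moment, N m; "opening": opening from 0.0 (shut) to 1.0 (fully open); "finger_force": force on a finger pad.
Only numpy, scipy, OpenCV 4.12 (cv2) and the standard library are available. Lean on these libraries where they do the work, as an engineer would, in place of code of your own. Each camera call takes 0.05 s, during which the arm holds its last target. There are 200 camera calls.

### The job

Load the wooden carrying caddy for the next job: stand the salt jar (milky clear, blue lid) from the bare right-hand part of the desk and the pot of punches with the orange band upright in its two square bays, one in each (either way round), and let go of them. Then take the caddy by its dark grip bar, lift it without tipping it to about 12 cm above the desk and finish while holding it there, level and still; leave the small plain red pot standing where it is.

Things in the scene. Friction and masses are not known exactly. Their poses are not given: they have to be found in the camera images.
- caddy: Loose light-wood caddy, 70 x 220 x 98 mm, about 0.3 kg. Origin: centre of its underside; x across, y along its length, z up. Walls 6 mm thick and 16 mm high; two open square bays, 58 x 58 mm inside, floor 6 mm above the underside, centred 75 mm from the middle along +y and -y. Between the bays is a solid 16 mm high block carrying two thin steel posts and the grip bar. Its y axis lies within about 12 degrees of the world y axis.
- caddy_grip (a point): Centre of the caddy's dark wooden grip bar, 88 mm above the underside, over the caddy's middle; the bar is 16 mm wide (caddy x), 64 mm long (caddy y) and 20 mm high (78 to 98 mm above the underside). Same axes as the caddy.
- bay_left (a point): Centre of the floor of the bay at the caddy's +y end (robot's left). Same axes as the caddy.
- bay_right (a point): Centre of the floor of the bay at the caddy's -y end. Same axes as the caddy.
- salt_jar_mid (a point): Centre of the salt jar: square jar, milky clear body and blue lid, 46 x 45 mm and 64 mm high, so 32 mm above its underside; axes x and y square to its sides, z up. About 0.2 kg. It stands loose on the desk; grasp across two opposite sides.
- punch_pot_mid (a point): Centre of the punch pot: round red pot with an orange band, full of fine steel punches, 52 mm across and 70 mm high in all, so 35 mm above its underside; the pot itself is only 46 mm high (rim), the punches stand above it, so grasp between 20 and 44 mm up. About 0.2 kg. It stands loose on the desk; grasp round the body.
- small_pot_mid (a point): Centre of the small plain red pot of punches (no orange band), 46 mm across, 59 mm high, 29 mm above its underside. A loose bystander: leave it.
Mind the look-alikes: they are no part of the job. What is shaped like the part that bears punch_pot_mid but green is not meant.

How it is judged:
On the way:
1. jar and punch pot stand in the two bays, one in each, let go, with the caddy still standing on the desk (((x of salt_jar_mid in the frame of bay_left between -0.011 and 0.011 m and y of salt_jar_mid in the frame of bay_left between -0.011 and 0.011 m and z of salt_jar_mid in the frame of bay_left between 0.024 and 0.04 m and angle between the z axis of salt_jar_mid and the z axis of bay_left, either way round below 0.15 rad and x of punch_pot_mid in the frame of bay_right between -0.011 and 0.011 m and y of punch_pot_mid in the frame of bay_right between -0.011 and 0.011 m and z of punch_pot_mid in the frame of bay_right between 0.027 and 0.043 m and angle between the z axis of punch_pot_mid and the z axis of bay_right, either way round below 0.15 rad) or (x of salt_jar_mid in the frame of bay_right between -0.011 and 0.011 m and y of salt_jar_mid in the frame of bay_right between -0.011 and 0.011 m and z of salt_jar_mid in the frame of bay_right between 0.024 and 0.04 m and angle between the z axis of salt_jar_mid and the z axis of bay_right, either way round below 0.15 rad and x of punch_pot_mid in the frame of bay_left between -0.011 and 0.011 m and y of punch_pot_mid in the frame of bay_left between -0.011 and 0.011 m and z of punch_pot_mid in the frame of bay_left between 0.027 and 0.043 m and angle between the z axis of punch_pot_mid and the z axis of bay_left, either way round below 0.15 rad)) and contact force between the fingers and salt_jar below 0.2 N and contact force between the fingers and punch_pot below 0.2 N and height (world z) of caddy below 0.01 m), for 0.2 s.
At the end, for the whole second after the job is handed in: Caddy held by its grip bar (grasp within 40 mm of its centre), underside 8-18 cm up, tilt < 0.12 rad, still (20 mm/s, 0.1 rad/s); jar and punch pot one in each bay, within 11 mm of its middle, on its floor (8 mm), upright (0.15 rad), not held; small pot upright (0.2 rad), moved < 3 cm (((x of salt_jar_mid in the frame of bay_left between -0.011 and 0.011 m and y of salt_jar_mid in the frame of bay_left between -0.011 and 0.011 m and z of salt_jar_mid in the frame of bay_left between 0.024 and 0.04 m and angle between the z axis of salt_jar_mid and the z axis of bay_left, either way round below 0.15 rad and x of punch_pot_mid in the frame of bay_right between -0.011 and 0.011 m and y of punch_pot_mid in the frame of bay_right between -0.011 and 0.011 m and z of punch_pot_mid in the frame of bay_right between 0.027 and 0.043 m and angle between the z axis of punch_pot_mid and the z axis of bay_right, either way round below 0.15 rad) or (x of salt_jar_mid in the frame of bay_right between -0.011 and 0.011 m and y of salt_jar_mid in the frame of bay_right between -0.011 and 0.011 m and z of salt_jar_mid in the frame of bay_right between 0.024 and 0.04 m and angle between the z axis of salt_jar_mid and the z axis of bay_right, either way round below 0.15 rad and x of punch_pot_mid in the frame of bay_left between -0.011 and 0.011 m and y of punch_pot_mid in the frame of bay_left between -0.011 and 0.011 m and z of punch_pot_mid in the frame of bay_left between 0.027 and 0.043 m and angle between the z axis of punch_pot_mid and the z axis of bay_left, either way round below 0.15 rad)) and contact force between the fingers and salt_jar below 0.2 N and contact force between the fingers and punch_pot below 0.2 N and height (world z) of caddy between 0.08 and 0.18 m and angle between caddy's own z axis and vertical below 0.12 rad and linear speed of caddy below 0.02 m/s and angular speed of caddy below 0.1 rad/s and contact force between the fingers and caddy above 2 N and distance between the grasp point and caddy_grip below 0.04 m and distance of small_pot_mid from where it was at the start of the episode below 0.03 m and angle between small_pot_mid's own z axis and vertical below 0.2 rad); the arm keeps its last pose, push and grip.
It fails at once if the small red pot is shoved more than 3 cm or tipped (distance of small_pot_mid from where it was at the start of the episode above 0.03 m or angle between small_pot_mid's own z axis and vertical above 0.4 rad).
It fails at once if the caddy is tipped more than 20 degrees (angle between caddy's own z axis and vertical above 0.35 rad).
It also fails if it takes over 67 s, if anything falls off the work surface, if the arm or the gripper's body presses on something with over 40 N, if the wrist force passes 120 N, or if a joint passes its speed limit or range.

## Working session

There is one attempt and no reset: what is moved stays moved. The work goes in short steps, Python scripts to look and compute and a tool call to move; the robot and the scene stay as the last step left them, time stands still between calls to the robot, and variables do not carry over. Pictures are saved under pics/ and viewed, at most 10 in all, crops included, and the job is handed in when it is done.

Besides the shell and the picture viewer there is one more tool, called after "Request:" as name([rows], argument=value, ...), one row to a line, values as JSON. step_arm: Moves the arm, as the interface text tells. Its arguments: {"type":"object","properties":{"increments":{"type":"array","items":{"type":"array"}},"fingers":{"type":"number"},"grip_force":{"type":"number"}},"required":["increments"]}

```bash
mkdir -p pics; cat > h.py <<'E'
from plant import r
import numpy as np, cv2
def snap(n,f=None):
    p,d=r.snapshot(n)
    if f: cv2.imwrite('pics/'+f,p[:,:,::-1])
    return p,d
def cloud(n,d):
    c=r.calibration(n); f=d.shape[0]/2/np.tan(np.radians(c['fov_y'])/2)
    v,u=np.mgrid[:d.shape[0],:d.shape[1]]
    P=np.stack([(u-c['cx'])/f*d,(v-c['cy'])/f*d,d],-1)
    return (P-np.array(c['t']))@np.array(c['R'])
E
python3 - <<'E'
from h import *
for n in('top','side'):
    p,d=snap(n,n+'0.png'); np.savez(n+'0.npz',p=p,d=d); c=r.calibration(n); print(n,c,(d>0).mean())
print(r.get_state())
E
```

```text
top {'fov_y': 45.39958138484671, 'cx': 284.87744894787807, 'cy': 214.3594695653853, 'R': array([[-0.01003109, -0.99984492, -0.01447454],
       [-0.99431971,  0.01150745, -0.10581069],
       [ 0.10596085,  0.01333093, -0.99428094]]), 't': array([-0.16105246,  0.60996052,  1.05451639])} 0.9961224489795918
side {'fov_y': 42.71928696016233, 'cx': 279.64019695459854, 'cy': 209.9152008555075, 'R': array([[-0.97080521, -0.23986579, -0.00128094],
       [-0.12633391,  0.51583421, -0.84732214],
       [ 0.20390435, -0.82242293, -0.53107772]]), 't': array([0.52472636, 0.23004957, 0.7819184 ])} 0.9958418367346938
{'clock': 0.1, 'q': array([-1.2891807 ,  0.68990551, -0.19450305,  1.56622553,  0.15730707,
        0.90250007, -0.21510869]), 'qd': array([ 0.00082896, -0.00374743, -0.00154206, -0.00300257,  0.00011751,
        0.00023017, -0.00115823]), 'joint_torque': array([-2.45489005e-03, -5.28501320e+01, -1.27148408e+00, -1.53836882e+01,
       -5.25997009e-02,  1.95162531e-03,  3.82453015e-05]), 'tool_pos': array([0.15321939, 0.60534825, 0.2379903 ]), 'eef_rot': array([ 1.23562630e-01,  9.92336434e-01, -8.23371867e-04, -3.42595181e-05]), 'contact_force': array([ 0.04198391, -0.91668286,  0.70082063]), 'moment': array([ 0.00404237, -0.04076015,  0.02101202]), 'finger_force': 0.0, 'opening': 1.0019881379139663}
```

View pics/top0.png

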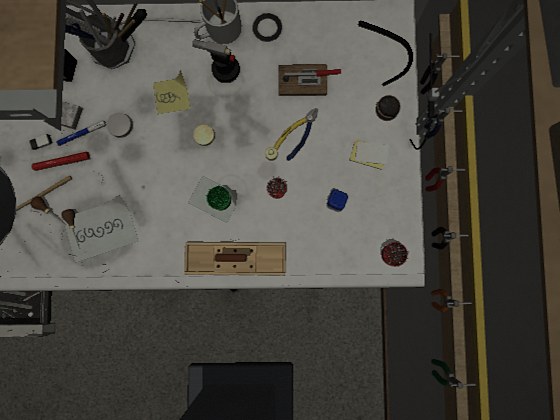

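View pics/side0.png

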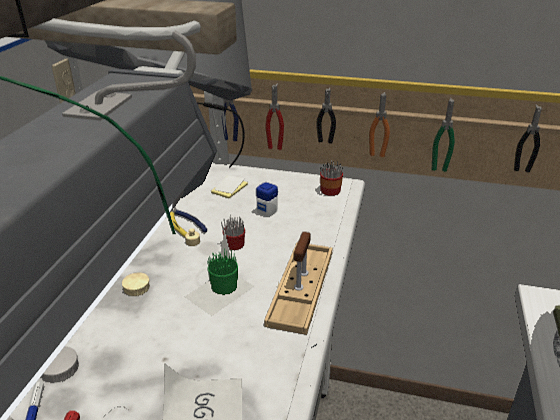

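The top view shows the caddy at (235,257), the jar with its blue lid at (337,199), the orange-banded punch pot at (395,253), the small plain red pot at (277,187) and the green look-alike at (218,197). The side view agrees: jar (266,198), banded pot (331,180), small pot (234,233), grip bar (302,248).

```bash
cat > meas.py <<'E'
from h import *
for n in('top','side'):
    z=np.load(n+'0.npz'); p,d=z['p'],z['d']; X=cloud(n,d); hsv=cv2.cvtColor(p,cv2.COLOR_RGB2HSV).astype(int)
    print(n,'desk z',np.median(X[(np.abs(X[...,2])<.02)&(d>0)],0).round(4))
    ctr={'top':dict(jar=(337,199),pot=(395,253),small=(277,187),green=(218,197),cad=(235,257)),'side':dict(jar=(266,198),pot=(331,180),small=(234,233),green=(223,270),cad=(300,285))}[n]
    for k,(u,v) in ctr.items():
        w=75 if k=='cad' else 32
        m=np.zeros(d.shape,bool); m[max(0,v-w):v+w,max(0,u-w):u+w]=1
        c=X[v,u]; R=.15 if k=='cad' else .045
        m&=(np.hypot(X[...,0]-c[0],X[...,1]-c[1])<R)&(X[...,2]>.009)&(X[...,2]<.12)
        Q=X[m]; print(k,m.sum(),'min',Q.min(0).round(4),'max',Q.max(0).round(4),'p95z',np.percentile(Q[:,2],97).round(4))
        for lo,hi in ((.01,.03),(.03,.05),(.05,.08),(.08,.11)):
            S=Q[(Q[:,2]>lo)&(Q[:,2]<hi)]
            if len(S)>15:
                (rc,rs,ra)=cv2.minAreaRect((S[:,:2]*1000).astype(np.float32)); print('   ',lo,hi,len(S),np.round(rc,1),np.round(rs,1),round(ra,1), 'z',np.median(S[:,2]).round(4))
# desk extents and right wall
z=np.load('top0.npz');X=cloud('top',z['d'])
for u,v in((420,253),(440,253),(455,253),(400,180),(470,253),(400,275),(395,290),(430,130),(510,60),(235,275),(40,50)): print(u,v,X[v,u].round(3))
E
python3 meas.py
```

```text
top desk z [ 7.363e-01 -4.390e-02 -2.000e-04]
jar 345 min [ 0.6139 -0.2997  0.0097] max [ 0.6565 -0.2571  0.0702] p95z 0.0663
    0.01 0.03 19 [ 622.1 -270.4] [33.3  5.1] 58.6 z 0.0204
    0.05 0.08 314 [ 635.4 -278.4] [37.9 38.4] 69.8 z 0.0621
pot 403 min [ 0.4947 -0.4232  0.0092] max [ 0.5454 -0.3732  0.0691] p95z 0.0664
    0.01 0.03 103 [ 520.7 -398.4] [45.1 48.6] 6.3 z 0.0205
    0.03 0.05 194 [ 520.2 -398. ] [49.5 51. ] 87.3 z 0.0424
    0.05 0.08 103 [ 520.9 -398.7] [45.7 46.6] 17.7 z 0.0582
small 237 min [ 0.6454 -0.1688  0.0094] max [ 0.6881 -0.1271  0.0603] p95z 0.0568
    0.01 0.03 69 [ 666.8 -148.5] [38.8 37.5] 9.7 z 0.0228
    0.03 0.05 114 [ 666.8 -147.8] [41.4 42.7] 90.0 z 0.0367
    0.05 0.08 49 [ 666.3 -146.8] [32.7 38.4] 25.5 z 0.054
green 455 min [ 0.6193 -0.066   0.0091] max [0.6704 0.0163 0.0786] p95z 0.0662
    0.01 0.03 126 [646.3 -28. ] [48.3 55.3] 26.9 z 0.0206
    0.03 0.05 211 [647.5 -27.5] [51.3 58.6] 40.8 z 0.0428
    0.05 0.08 110 [649.6 -28.6] [47.6 63.7] 38.9 z 0.0593
cad 2295 min [ 0.4799 -0.1648  0.009 ] max [0.6639 0.0544 0.1021] p95z 0.0985
    0.0
[... 1238 characters left out ...]
05 0.08 292 [648.1 -24.8] [46.3 47.3] 15.0 z 0.0587
cad 3123 min [ 0.4802 -0.1696  0.009 ] max [0.6556 0.055  0.1014] p95z 0.0988
    0.01 0.03 2195 [564.9 -58.2] [225. 166.] 88.8 z 0.0167
    0.03 0.05 294 [581.4 -40.8] [142.9  65.8] 5.1 z 0.0418
    0.05 0.08 212 [582.2 -42.4] [143.   64.8] 3.5 z 0.0596
    0.08 0.11 332 [578.4 -48.5] [147.6  63.9] 7.0 z 0.0975
420 253 [ 0.523 -0.463  0.001]
440 253 [ 0.521 -0.497  0.036]
455 253 [ 0.518 -0.487  0.166]
400 180 [ 0.493 -0.182  1.111]
470 253 [ 0.516 -0.496  0.217]
400 275 [ 0.475 -0.418  0.001]
395 290 [ 0.419 -0.51  -0.516]
430 130 [ 0.8   -0.498 -0.004]
510 60 [ 0.798 -0.51   0.387]
235 275 [ 0.479 -0.056  0.002]
40 50 [0.733 0.091 0.587]
```

```bash
python3 - <<'E'
from h import *
XT=[];
for n in('top','side'):
    z=np.load(n+'0.npz'); XT.append(cloud(n,z['d'])[z['d']>0])
A=np.vstack(XT)
print('max height cm; rows x .1-.9, cols y .6..-.5')
for x in np.arange(.1,.95,.1):
    print(round(x,1),[int(100*s.max()) if len(s:=A[(abs(A[:,0]-x)<.05)&(abs(A[:,1]-y)<.05)][:,2])>3 else -99 for y in np.arange(.6,-.56,-.1)])
T=XT[0]; 
S=T[(T[:,0]<.57)&(T[:,0]>.45)&(T[:,1]>-.2)&(T[:,1]<.09)&(T[:,2]>.012)&(T[:,2]<.02)]
print('cad',len(S),cv2.minAreaRect((S[:,:2]*1000).astype(np.float32)))
from scipy.optimize import minimize_scalar
for n,Q in zip('ts',XT):
    for lo,hi in((.012,.045),(.012,.06),(.055,.075)):
        S=Q[(np.hypot(Q[:,0]-.635,Q[:,1]+.278)<.042)&(Q[:,2]>lo)&(Q[:,2]<hi)][:,:2]*1000
        best=[]
        for a in range(-45,45,1):
            t=np.radians(a);L=S@np.array([[np.cos(t),-np.sin(t)],[np.sin(t),np.cos(t)]])
            l,h=np.percentile(L,2,axis=0),np.percentile(L,98,axis=0)
            best.append((np.minimum(abs(L-l),abs(L-h)).min(1).mean(),a,(h-l).round(1),((h+l)/2@np.array([[np.cos(t),-np.sin(t)],[np.sin(t),np.cos(t)]]).T).round(1)))
        print(n,lo,len(S),min(best,key=lambda b:b[0]))
E
```

```text
max height cm; rows x .1-.9, cols y .6..-.5
0.1 [-72, -72, -72, -72, -62, 0, 0, 1, 0, -72, -72, 40]
0.2 [-72, -72, -72, -72, -62, 0, 0, 0, 0, -72, -72, 40]
0.3 [-72, -6, -6, -72, -72, -72, -72, -72, -72, -72, -72, 43]
0.4 [-72, 57, 0, 0, 0, 0, 0, 0, 0, 0, 67, 43]
0.5 [54, 57, 56, 53, 53, 1, 10, 10, 2, 0, 67, 43]
0.6 [-99, 0, 54, 51, 49, 1, 7, 6, 5, 7, 69, 43]
0.7 [-99, 0, 2, 2, 4, 62, 6, 8, 6, 6, 70, 43]
0.8 [-99, 0, 1, 2, 2, 59, 2, 3, 1, 41, 36, 54]
0.9 [-99, -99, -99, 5, 0, 4, 12, 12, 5, 41, 35, 40]
cad 1490 ((515.7836303710938, -55.48249816894531), (218.30880737304688, 69.68903350830078), 89.40852355957031)
t 0.012 22 (np.float64(0.6927877021683818), -25, array([ 6.2, 31.8]), array([ 623. , -270.9]))
t 0.012 98 (np.float64(2.4085723752145674), -19, array([37.1, 37.2]), array([ 635.5, -278. ]))
t 0.055 302 (np.float64(5.407180155180374), -22, array([34.7, 35.5]), array([ 636. , -278.5]))
s 0.012 274 (np.float64(2.18686759180152), -22, array([34.8, 30.2]), array([ 638.7, -275.8]))
s 0.012 418 (np.float64(2.3523632102615477), -22, array([34.2, 31.5]), array([ 637.6, -275.9]))
s 0.055 214 (np.float64(4.566673892562429), -26, array([34.5, 34.6]), array([ 637.8, -278.4]))
```

```bash
python3 - <<'E'
from h import *
for n in('top','side'):
    z=np.load(n+'0.npz'); d=z['d'];X=cloud(n,d);c=r.calibration(n);print(n,'cam',-np.array(c['R']).T@c['t'])
    for nm,b in (('R',(.3,.8,-.46,-.15)),('lamp',(.2,.66,.15,.75)),('shelf',(.66,1,.0,.4))):
        m=(X[...,0]>b[0])&(X[...,0]<b[1])&(X[...,1]>b[2])&(X[...,1]<b[3])&(X[...,2]>.13)&(d>0)
        m=cv2.morphologyEx(m.astype(np.uint8),cv2.MORPH_OPEN,np.ones((3,3)))>0
        Q=X[m]; v,u=np.nonzero(m)
        print(nm,m.sum(), len(Q) and (Q.min(0).round(2),Q.max(0).round(2),u.min(),u.max(),v.min(),v.max()))
E
```

```text
top cam [ 0.49314278 -0.18210426  1.11069473]
R 10039 (array([ 0.36, -0.46,  0.15]), array([ 0.8 , -0.4 ,  0.71]), np.int64(427), np.int64(559), np.int64(0), np.int64(419))
lamp 872 (array([0.53, 0.18, 0.44]), array([0.63, 0.21, 0.49]), np.int64(0), np.int64(15), np.int64(168), np.int64(243))
shelf 7871 (array([0.66, 0.07, 0.13]), array([1.  , 0.27, 0.59]), np.int64(0), np.int64(140), np.int64(0), np.int64(126))
side cam [0.37903358 0.65026409 0.61085768]
R 31 (array([ 0.78, -0.46,  0.15]), array([ 0.8 , -0.45,  0.16]), np.int64(218), np.int64(224), np.int64(105), np.int64(109))
lamp 59217 (array([0.44, 0.22, 0.45]), array([0.64, 0.59, 0.57]), np.int64(0), np.int64(251), np.int64(0), np.int64(419))
shelf 0 0
```

Request:
step_arm([
  [[0, -2, 0], [0, 0, -5]],
  [[0, -3, 0], [0, 0, -5]],
  [[0, -3, 0], [0, 0, -5]],
  [[0, -3, 0], [0, 0, -5]],
  [[0, -3, 0], [0, 0, -5]],
  [[1, -2, 0], [0, 0, -5]],
  [[2, -1, 0], [0, 0, -5]],
  [[2, -1, 0], [0, 0, -5]],
  [[2, -1, 0], [0, 0, -5]],
  [[2, -1, 0], [0, 0, -5]],
])

```text
clock: 1.1
tool_pos: [0.2439, 0.4053, 0.2386]
eef_rot: [0.533, 0.846, -0.0, 0.0]
contact_force: [-0.3, 0.8, -0.3]
opening: 1.001
finger_force: 0.0
```

```bash
python3 - <<'E'
from h import *
z=np.load('top0.npz'); d=z['d'];X=cloud('top',d)
for a,b in((.1,.2),(.2,.3),(.3,.4),(.4,.5),(.5,.6),(.6,.72)):
    m=(X[...,2]>a)&(X[...,2]<b)&(X[...,0]>.3)&(X[...,0]<.8)&(X[...,1]<-.3)&(d>0)
    m=cv2.morphologyEx(m.astype(np.uint8),cv2.MORPH_OPEN,np.ones((3,3)))>0
    Q=X[m]; print(a,len(Q),len(Q) and (np.percentile(Q[:,1],[1,50,99]).round(3),Q.min(0).round(2),Q.max(0).round(2)), [ (round(x,1),Q[abs(Q[:,0]-x)<.05][:,1].max().round(3)) for x in np.arange(.35,.8,.1) if (abs(Q[:,0]-x)<.05).any()])
E
```

```text
0.1 5886 (array([-0.499, -0.488, -0.455]), array([ 0.3, -0.5,  0.1]), array([ 0.8 , -0.45,  0.2 ])) [(np.float64(0.4), np.float64(-0.464)), (np.float64(0.4), np.float64(-0.463)), (np.float64(0.5), np.float64(-0.463)), (np.float64(0.6), np.float64(-0.463)), (np.float64(0.7), np.float64(-0.448))]
0.2 8918 (array([-0.511, -0.509, -0.464]), array([ 0.3 , -0.51,  0.2 ]), array([ 0.8 , -0.46,  0.3 ])) [(np.float64(0.4), np.float64(-0.494)), (np.float64(0.4), np.float64(-0.463)), (np.float64(0.5), np.float64(-0.462)), (np.float64(0.6), np.float64(-0.464)), (np.float64(0.7), np.float64(-0.462))]
0.3 10029 (array([-0.511, -0.509, -0.462]), array([ 0.3 , -0.51,  0.3 ]), array([ 0.8 , -0.45,  0.4 ])) [(np.float64(0.4), np.float64(-0.508)), (np.float64(0.4), np.float64(-0.508)), (np.float64(0.5), np.float64(-0.507)), (np.float64(0.6), np.float64(-0.508)), (np.float64(0.7), np.float64(-0.454))]
0.4 5370 (array([-0.511, -0.509, -0.455]), array([ 0.3 , -0.51,  0.4 ]), array([ 0.8 , -0.45,  0.5 ])) [(np.float64(0.4), np.float64(-0.507)), (np.float64(0.4), np.float64(-0.508)), (np.float64(0.5), np.float64(-0.508)), (np.float64(0.6), np.float64(-0.508)), (np.float64(0.7), np.float64(-0.453))]
0.5 237 (array([-0.474, -0.462, -0.454]), array([ 0.79, -0.48,  0.5 ]), array([ 0.8 , -0.45,  0.55])) [(np.float64(0.7), np.float64(-0.453))]
0.6 9820 (array([-0.421, -0.407, -0.4  ]), array([ 0.36, -0.43,  0.66]), array([ 0.74, -0.4 ,  0.71])) [(np.float64(0.4), np.float64(-0.399)), (np.float64(0.4), np.float64(-0.399)), (np.float64(0.5), np.float64(-0.399)), (np.float64(0.6), np.float64(-0.399)), (np.float64(0.7), np.float64(-0.399))]
```

Request:
step_arm([
  [[2, -2, 0], [0, 0, -5]],
  [[2, -2, 0], [0, 0, -5]],
  [[2, -3, 0], [0, 0, -5]],
  [[2, -4, 0], [0, 0, -3]],
  [[2, -4, 0], [0, 0, -3]],
  [[2, -4, 0], [0, 0, -3]],
  [[2, -4, 0], [0, 0, -3]],
  [[2, -4, 0], [0, 0, -3]],
  [[2, -4, 0], [0, 0, -3]],
  [[2, -4, 0], [0, 0, -3]],
])

```text
clock: 2.1
tool_pos: [0.4437, 0.0543, 0.2387]
eef_rot: [0.768, 0.641, -0.0, -0.0]
contact_force: [0.3, 1.0, 0.5]
opening: 1.002
finger_force: 0.0
```

Request:
step_arm([
  [[2, -3.5, 0], [0, 0, -1.1]],
  [[2, -3.5, 0], [0, 0, -1.1]],
  [[2, -3.5, 0], [0, 0, -1.1]],
  [[2, -3.5, 0], [0, 0, -1.1]],
  [[2, -3.5, 0], [0, 0, -1.1]],
  [[2, -3.5, 0], [0, 0, -1.1]],
  [[2, -3.5, 0], [0, 0, -1.1]],
  [[2, -3.5, -1], [0, 0, -1.1]],
  [[2, -3.5, -2], [0, 0, -1.1]],
  [[1.2, -1.7, -2], [0, 0, -1.1]],
])

```text
clock: 3.1
tool_pos: [0.6356, -0.2806, 0.1879]
eef_rot: [0.826, 0.563, -0.0, 0.001]
contact_force: [-0.1, -0.9, -0.7]
opening: 0.998
finger_force: 0.0
```

Request:
step_arm([
  [[0, 0, -2], [0, 0, 0]],
  [[0, 0, -2], [0, 0, 0]],
  [[0, 0, -2], [0, 0, 0]],
  [[0, 0, -2], [0, 0, 0]],
  [[0, 0, -1], [0, 0, 0]],
  [[0, 0, -0.5], [0, 0, 0]],
  [[0, 0, 0], [0, 0, 0]],
  [[0, 0, 0], [0, 0, 0]],
  [[0, 0, 0], [0, 0, 0]],
  [[0, 0, 0], [0, 0, 0]],
])

```text
clock: 4.1
tool_pos: [0.6358, -0.2763, 0.0947]
eef_rot: [0.825, 0.565, 0.0, 0.001]
contact_force: [0.6, 0.0, 0.4]
opening: 1.0
finger_force: 0.0
```

```bash
python3 - <<'E'
from h import *
p,d=snap('side');cv2.imwrite('pics/s1.png',cv2.resize(p[100:260,200:380,::-1],None,fx=3,fy=3))
print(r.get_state()['tool_pos'],r.get_state()['eef_rot'])
E
```

```text
[ 0.63565395 -0.27617925  0.09447733] [8.25076672e-01 5.65020459e-01 3.62539072e-04 4.85677782e-04]
```

View pics/s1.png

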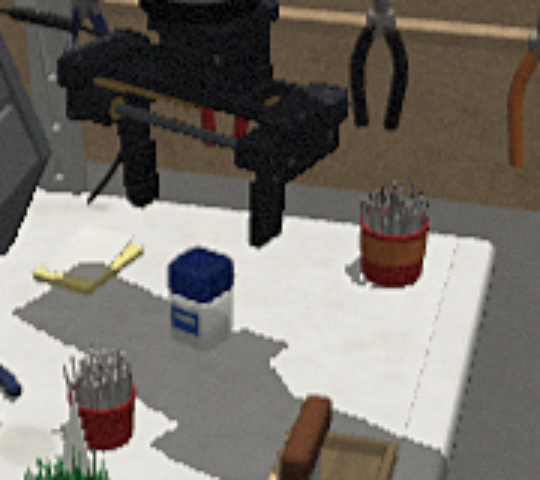

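The picture shows the open fingers (140,190) and (265,225) straddling the jar's lid (200,275), squared to it. I'm going down and closing.

Request:
step_arm([
  [[0.1, 0.1, -1.5], [0, 0, 0]],
  [[0, 0, -1.5], [0, 0, 0]],
  [[0, 0, -1.5], [0, 0, 0]],
  [[0, 0, -1.5], [0, 0, 0]],
  [[0, 0, -1], [0, 0, 0]],
  [[0, 0, -0.5], [0, 0, 0]],
  [[0, 0, -0.2], [0, 0, 0]],
  [[0, 0, 0], [0, 0, 0]],
  [[0, 0, 0], [0, 0, 0]],
  [[0, 0, 0], [0, 0, 0]],
])

```text
clock: 5.15
tool_pos: [0.6367, -0.2753, 0.0175]
eef_rot: [0.825, 0.565, 0.0, 0.001]
contact_force: [0.1, 0.2, 0.3]
opening: 1.003
finger_force: 0.0
```

Request:
step_arm([
  [[0, 0, 0], [0, 0, 0]],
  [[0, 0, 0], [0, 0, 0]],
  [[0, 0, 0], [0, 0, 0]],
  [[0, 0, 0], [0, 0, 0]],
  [[0, 0, 0], [0, 0, 0]],
  [[0, 0, 0], [0, 0, 0]],
  [[0, 0, 0], [0, 0, 0]],
  [[0, 0, 0], [0, 0, 0]],
  [[0, 0, 0], [0, 0, 0]],
  [[0, 0, 0], [0, 0, 0]],
], fingers=0, grip_force=15)

```text
clock: 6.15
tool_pos: [0.6367, -0.2751, 0.0169]
eef_rot: [0.825, 0.565, 0.0, 0.0]
contact_force: [1.0, -0.6, 0.3]
opening: 0.399
finger_force: 14.9
```

Request:
step_arm([
  [[0, 0, 0.5], [0, 0, 0]],
  [[0, 0, 1], [0, 0, 0]],
  [[0, 0, 1.5], [0, 0, 0]],
  [[0, 0, 2], [0, 0, 0]],
  [[0, 0, 2], [0, 0, 0]],
  [[0, 0, 2], [0, 0, 0]],
  [[0, 0, 2], [0, 0, 0]],
  [[0, 0, 1.5], [0, 0, 0]],
  [[0, 0, 1], [0, 0, 0]],
  [[0, 0, 0.5], [0, 0, 0]],
])

```text
clock: 7.15
tool_pos: [0.6365, -0.2752, 0.1581]
eef_rot: [0.825, 0.565, 0.0, 0.001]
contact_force: [0.4, 0.7, -2.1]
opening: 0.398
finger_force: 14.9
```

```bash
python3 - <<'E'
from h import *
p,d=snap('side');cv2.imwrite('pics/s2.png',cv2.resize(p[80:260,200:380,::-1],None,fx=3,fy=3))
np.savez('side2.npz',p=p,d=d)
E
```

```text
(no output)
```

View pics/s2.png

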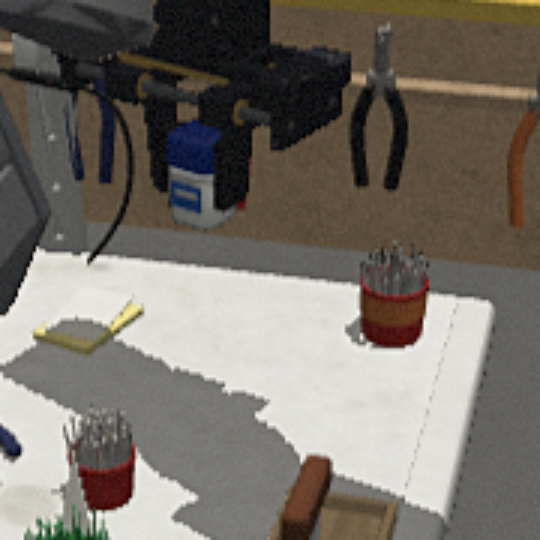

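Request:
step_arm([
  [[-0.6, 1.5, 0], [0, 0, 1]],
  [[-1.2, 3, 0], [0, 0, 2]],
  [[-1.4, 3.5, 0], [0, 0, 2.4]],
  [[-1.4, 3.5, 0], [0, 0, 2.4]],
  [[-1.4, 3.5, 0], [0, 0, 2.4]],
  [[-1.4, 3.5, 0], [0, 0, 2.4]],
  [[-1.4, 3.5, 0], [0, 0, 2.4]],
  [[-1.4, 3.5, 0], [0, 0, 2.4]],
  [[-1.2, 2.7, 0], [0, 0, 2]],
  [[-0.6, 1.5, 0], [0, 0, 1.2]],
])

```text
clock: 8.2
tool_pos: [0.5146, 0.0248, 0.1562]
eef_rot: [0.709, 0.705, -0.0, -0.001]
contact_force: [1.3, 0.1, -2.4]
opening: 0.398
finger_force: 14.9
```

Request:
step_arm([
  [[0, 0, 0], [0, 0, 0]],
  [[0, 0, -1], [0, 0, 0]],
  [[0, 0, -2], [0, 0, 0]],
  [[0, 0, -2], [0, 0, 0]],
  [[0, 0, -2], [0, 0, 0]],
  [[0, 0, -1.5], [0, 0, 0]],
  [[0, 0, -0.5], [0, 0, 0]],
  [[0, 0, 0], [0, 0, 0]],
  [[0, 0, 0], [0, 0, 0]],
  [[0, 0, 0], [0, 0, 0]],
])

```text
clock: 9.2
tool_pos: [0.517, 0.0215, 0.0674]
eef_rot: [0.711, 0.703, 0.001, 0.001]
contact_force: [0.3, 0.3, -1.8]
opening: 0.401
finger_force: 14.9
```

```bash
python3 - <<'E'
from h import *
p,d=snap('side');cv2.imwrite('pics/s3.png',cv2.resize(p[130:340,180:380,::-1],None,fx=2.7,fy=2.7))
X=cloud('side',d); s=r.get_state();print(s['tool_pos'],s['eef_rot'])
hsv=cv2.cvtColor(p,cv2.COLOR_RGB2HSV)
t=s['tool_pos']
m=(np.hypot(X[...,0]-t[0],X[...,1]-t[1])<.045)&(X[...,2]>.03)&(X[...,2]<.14)&(hsv[...,0]>105)&(hsv[...,0]<130)&(hsv[...,1]>120)
Q=X[m];print('blue',len(Q),Q.min(0),Q.max(0))
# caddy left wall check
W=X[(X[...,2]>.012)&(X[...,2]<.02)&(X[...,0]>.46)&(X[...,0]<.57)&(X[...,1]>-.2)&(X[...,1]<.09)]
print(cv2.minAreaRect((W[:,:2]*1000).astype(np.float32)),W.min(0),W.max(0))
G=X[(X[...,2]>.085)&(X[...,2]<.11)&(X[...,0]>.49)&(X[...,0]<.54)&(X[...,1]>-.12)&(X[...,1]<-.02)]
print('bar',G.min(0),G.max(0))
E
```

```text
[0.51689966 0.02172269 0.0674313 ] [7.10906405e-01 7.03286145e-01 5.78997596e-04 5.88538883e-04]
blue 614 [0.483015   0.00574928 0.06387439] [0.54923273 0.03764553 0.13829849]
((517.2147216796875, -54.08075714111328), (215.40504455566406, 70.19139862060547), 88.72814178466797) [ 0.48014266 -0.16118008  0.01200958] [0.55411889 0.05377886 0.01989014]
bar [ 0.50945371 -0.05600638  0.08698332] [ 0.52500891 -0.02730766  0.10058606]
```

View pics/s3.png

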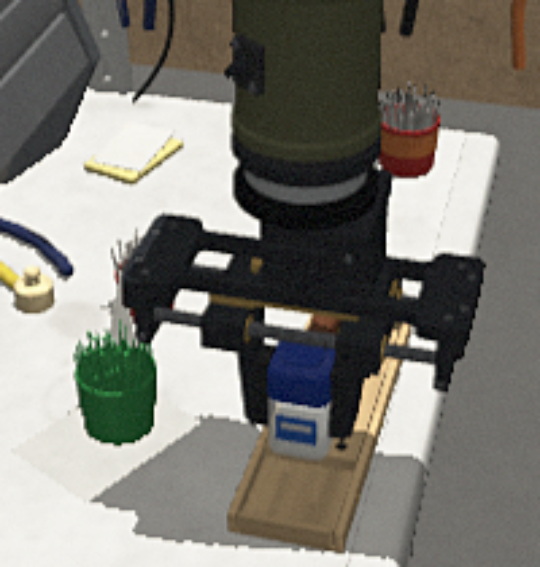

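The picture shows the jar (300,400) hanging above the near bay, square to it and clear of the grip bar. I'm lowering it.

Request:
step_arm([
  [[0, 0, -0.5], [0, 0, 0]],
  [[0, 0, -0.8], [0, 0, 0]],
  [[0, 0, -0.8], [0, 0, 0]],
  [[0, 0, -0.8], [0, 0, 0]],
  [[0, 0, -0.6], [0, 0, 0]],
  [[0, 0, -0.4], [0, 0, 0]],
  [[0, 0, -0.2], [0, 0, 0]],
  [[0, 0, -0.2], [0, 0, 0]],
  [[0, 0, 0], [0, 0, 0]],
  [[0, 0, 0], [0, 0, 0]],
])

```text
clock: 10.25
tool_pos: [0.5164, 0.0219, 0.0239]
eef_rot: [0.711, 0.703, 0.0, 0.0]
contact_force: [0.3, 1.2, -2.5]
opening: 0.401
finger_force: 14.9
```

Request:
step_arm([
  [[0, 0, -0.1], [0, 0, 0]],
  [[0, 0, 0], [0, 0, 0]],
  [[0, 0, 0], [0, 0, 0]],
  [[0, 0, 0], [0, 0, 0]],
  [[0, 0, 0], [0, 0, 0]],
  [[0, 0, 0], [0, 0, 0]],
  [[0, 0, 0], [0, 0, 0]],
  [[0, 0, 0], [0, 0, 0]],
  [[0, 0, 0], [0, 0, 0]],
  [[0, 0, 0], [0, 0, 0]],
])

```text
clock: 11.25
tool_pos: [0.5163, 0.022, 0.0228]
eef_rot: [0.711, 0.703, 0.0, 0.0]
contact_force: [-0.1, 0.1, 0.0]
opening: 0.403
finger_force: 14.9
```

Request:
step_arm([
  [[0, 0, 0], [0, 0, 0]],
  [[0, 0, 0], [0, 0, 0]],
  [[0, 0, 0], [0, 0, 0]],
  [[0, 0, 0], [0, 0, 0]],
  [[0, 0, 0], [0, 0, 0]],
  [[0, 0, 1], [0, 0, 0]],
  [[0, 0, 2.5], [0, 0, 0]],
  [[0, 0, 3.5], [0, 0, 0]],
  [[0, 0, 3.5], [0, 0, 0]],
  [[0, 0, 2.5], [0, 0, 0]],
], fingers=0.85)

```text
clock: 12.25
tool_pos: [0.5167, 0.0219, 0.1555]
eef_rot: [0.711, 0.703, 0.001, 0.001]
contact_force: [-0.2, 0.2, 0.3]
opening: 0.85
finger_force: 0.0
```

```bash
python3 - <<'E'
from h import *
p,d=snap('side');X=cloud('side',d);np.savez('side3.npz',p=p,d=d)
cv2.imwrite('pics/s4.png',cv2.resize(p[190:350,180:380,::-1],None,fx=2.7,fy=2.7))
m=(X[...,0]>.49)&(X[...,0]<.545)&(X[...,1]>-.015)&(X[...,1]<.05)&(X[...,2]>.03)&(X[...,2]<.085)
Q=X[m];print('jar',len(Q),Q.min(0),Q.max(0)); S=Q[Q[:,2]>.06]
print(cv2.minAreaRect((S[:,:2]*1000).astype(np.float32)))
print(r.get_state()['tool_pos'])
E
```

```text
jar 798 [ 4.96048094e-01 -4.47617730e-04  3.00344726e-02] [0.53437527 0.03765605 0.07359394]
((515.97265625, 18.32436752319336), (37.72892379760742, 37.13222122192383), 88.98660278320312)
[0.51853708 0.02187693 0.15838503]
```

View pics/s4.png

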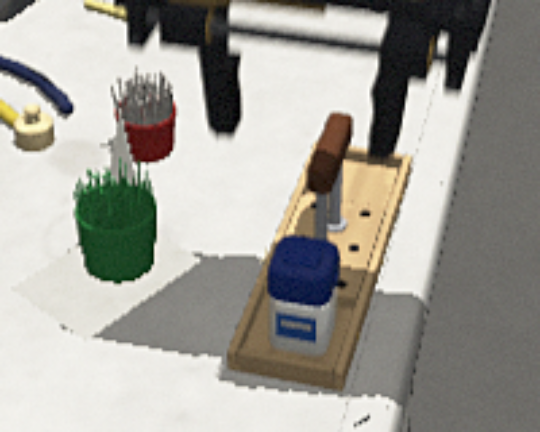

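The jar stands upright in the bay at (303,300), centred to about 1 mm. Now the punch pot.

Request:
step_arm([
  [[0, -2, 0], [0, 0, 0]],
  [[0, -4, 0], [0, 0, 0]],
  [[0.1, -5, 0], [0, 0, 0]],
  [[0, -5, 0], [0, 0, 0]],
  [[0.1, -5, 0], [0, 0, 0]],
  [[0, -5, 0], [0, 0, 0]],
  [[0.1, -5, 0], [0, 0, 0]],
  [[0, -5, 0], [0, 0, 0]],
  [[0, -4, 0], [0, 0, 0]],
  [[0, -2, 0], [0, 0, 0]],
], fingers=1)

```text
clock: 13.3
tool_pos: [0.5172, -0.4036, 0.1533]
eef_rot: [0.713, 0.701, -0.001, 0.001]
contact_force: [-0.2, -0.1, 0.4]
opening: 1.005
finger_force: 0.0
```

Request:
step_arm([
  [[0, 0, 0], [0, 0, 0]],
  [[0, 0, 0], [0, 0, 0]],
  [[0, 0, 0], [0, 0, 0]],
  [[0, 0, -1], [0, 0, 0]],
  [[0, 0, -2], [0, 0, 0]],
  [[0, 0, -2], [0, 0, 0]],
  [[0, 0, -1], [0, 0, 0]],
  [[0, 0, -0.5], [0, 0, 0]],
  [[0, 0, 0], [0, 0, 0]],
  [[0, 0, 0], [0, 0, 0]],
])

```text
clock: 14.3
tool_pos: [0.5197, -0.3982, 0.0884]
eef_rot: [0.711, 0.703, 0.0, 0.001]
contact_force: [-0.4, -0.8, -0.1]
opening: 0.998
finger_force: 0.0
```

```bash
python3 - <<'E'
from h import *
p,d=snap('side');X=cloud('side',d)
cv2.imwrite('pics/s5.png',cv2.resize(p[80:240,240:420,::-1],None,fx=3,fy=3))
m=(np.hypot(X[...,0]-.52,X[...,1]+.398)<.035)&(X[...,2]>.03)&(X[...,2]<.048)
Q=X[m];print(len(Q),Q.min(0),Q.max(0),r.get_state()['tool_pos'],r.get_state()['eef_rot'])
E
```

```text
208 [ 0.49676577 -0.42546701  0.03000781] [ 0.54719051 -0.37169519  0.04783082] [ 0.51984665 -0.39832654  0.08858795] [7.10740077e-01 7.03454253e-01 1.70324828e-04 7.92533980e-04]
```

View pics/s5.png

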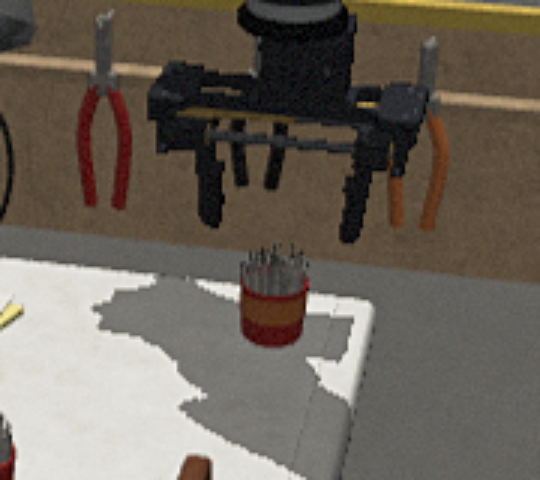

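The open fingers (210,215) and (350,230) straddle the banded pot (273,300), centred. Down and close.

Request:
step_arm([
  [[0.1, 0, -0.6], [0, 0, 0]],
  [[0, 0, -1.5], [0, 0, 0]],
  [[0, 0, -1.5], [0, 0, 0]],
  [[0, 0, -1.5], [0, 0, 0]],
  [[0, 0, -1.2], [0, 0, 0]],
  [[0, 0, -0.6], [0, 0, 0]],
  [[0, 0, -0.2], [0, 0, 0]],
  [[0, 0, 0], [0, 0, 0]],
  [[0, 0, 0], [0, 0, 0]],
  [[0, 0, 0], [0, 0, 0]],
])

```text
clock: 15.35
tool_pos: [0.5207, -0.3983, 0.0174]
eef_rot: [0.711, 0.703, 0.0, 0.001]
contact_force: [-0.8, -1.0, 0.2]
opening: 0.997
finger_force: 0.0
```

Request:
step_arm([
  [[0, 0, 0], [0, 0, 0]],
  [[0, 0, 0], [0, 0, 0]],
  [[0, 0, 0], [0, 0, 0]],
  [[0, 0, 0], [0, 0, 0]],
  [[0, 0, 0], [0, 0, 0]],
  [[0, 0, 0], [0, 0, 0]],
  [[0, 0, 0], [0, 0, 0]],
  [[0, 0, 0], [0, 0, 0]],
  [[0, 0, 0], [0, 0, 0]],
  [[0, 0, 0], [0, 0, 0]],
], fingers=0, grip_force=15)

```text
clock: 16.35
tool_pos: [0.5208, -0.3981, 0.0169]
eef_rot: [0.711, 0.703, 0.0, 0.001]
contact_force: [2.6, -0.6, 0.8]
opening: 0.549
finger_force: 14.9
```

Request:
step_arm([
  [[0, 0, 0.5], [0, 0, 0]],
  [[0, 0, 1], [0, 0, 0]],
  [[0, 0, 1.5], [0, 0, 0]],
  [[0, 0, 1.5], [0, 0, 0]],
  [[0, 0, 1.5], [0, 0, 0]],
  [[0, 0, 1], [0, 0, 0]],
  [[0, 0, 0.5], [0, 0, 0]],
  [[0, 0, 0], [0, 0, 0]],
  [[0, 0, 0], [0, 0, 0]],
  [[0, 0, 0], [0, 0, 0]],
])

```text
clock: 17.35
tool_pos: [0.5198, -0.3977, 0.091]
eef_rot: [0.711, 0.703, -0.0, -0.001]
contact_force: [0.2, 0.7, -2.2]
opening: 0.55
finger_force: 15.1
```

Request:
step_arm([
  [[0, 1.3, 0], [0, 0, 0]],
  [[0, 2.5, 0], [0, 0, 0]],
  [[-0.1, 3.3, 0], [0, 0, 0]],
  [[-0.1, 3.5, 0], [0, 0, 0]],
  [[-0.1, 3.5, 0], [0, 0, 0]],
  [[-0.1, 3.5, 0], [0, 0, 0]],
  [[-0.1, 3.3, 0], [0, 0, 0]],
  [[0, 2.7, 0], [0, 0, 0]],
  [[0, 2, 0], [0, 0, 0]],
  [[0, 1, 0], [0, 0, 0]],
])

```text
clock: 18.35
tool_pos: [0.515, -0.1283, 0.0916]
eef_rot: [0.709, 0.705, 0.0, -0.001]
contact_force: [0.3, 0.2, -2.7]
opening: 0.552
finger_force: 15.1
```

Request:
step_arm([
  [[0, 0, 0], [0, 0, 0]],
  [[0, 0, 0], [0, 0, 0]],
  [[0, 0, 0], [0, 0, 0]],
  [[0, 0, 0], [0, 0, 0]],
  [[0, 0, -1], [0, 0, 0]],
  [[0, 0, -1], [0, 0, 0]],
  [[0, 0, -1], [0, 0, 0]],
  [[0, 0, 0], [0, 0, 0]],
  [[0, 0, 0], [0, 0, 0]],
  [[0, 0, 0], [0, 0, 0]],
])

```text
clock: 19.35
tool_pos: [0.5154, -0.1321, 0.0618]
eef_rot: [0.711, 0.703, 0.0, 0.0]
contact_force: [0.3, -0.9, -2.1]
opening: 0.547
finger_force: 15.1
```

```bash
python3 - <<'E'
from h import *
p,d=snap('side');X=cloud('side',d)
cv2.imwrite('pics/s6.png',cv2.resize(p[140:340,220:400,::-1],None,fx=2.8,fy=2.8))
print(r.get_state()['tool_pos'],r.get_state()['eef_rot'])
c=r.calibration('side')
G=X[(X[...,2]>.09)&(X[...,2]<.105)&(X[...,0]>.49)&(X[...,0]<.54)&(X[...,1]>-.1)&(X[...,1]<-.0)]
print('bar',np.percentile(G,[1,99],axis=0))
E
```

```text
[ 0.51552089 -0.13208749  0.06196759] [7.10763302e-01 7.03431178e-01 1.72518595e-04 2.78094367e-04]
bar [[ 0.50905744 -0.0878519   0.09022962]
 [ 0.5254456  -0.02521517  0.10077747]]
```

View pics/s6.png

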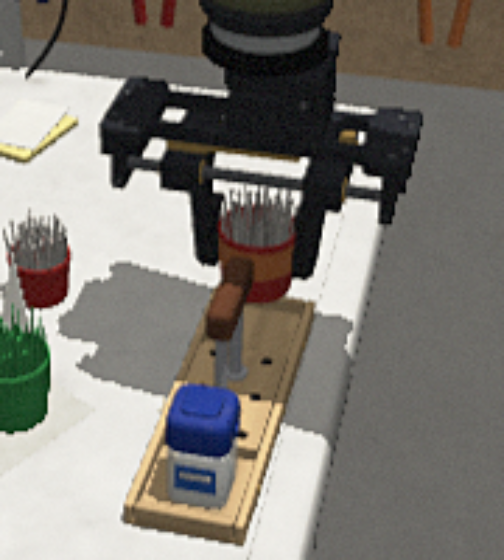

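The pot (255,260) hangs over the far bay behind the grip bar (230,300), with the body clear of the bar. Lowering it.

Request:
step_arm([
  [[0, 0, -0.5], [0, 0, 0]],
  [[0, 0, -0.8], [0, 0, 0]],
  [[0, 0, -0.8], [0, 0, 0]],
  [[0, 0, -0.7], [0, 0, 0]],
  [[0, 0, -0.5], [0, 0, 0]],
  [[0, 0, -0.3], [0, 0, 0]],
  [[0, 0, -0.2], [0, 0, 0]],
  [[0, 0, -0.1], [0, 0, 0]],
  [[0, 0, 0], [0, 0, 0]],
  [[0, 0, 0], [0, 0, 0]],
])

```text
clock: 20.4
tool_pos: [0.5154, -0.1321, 0.0229]
eef_rot: [0.711, 0.703, 0.0, 0.0]
contact_force: [-1.3, -0.1, -2.8]
opening: 0.545
finger_force: 15.0
```

Request:
step_arm([
  [[0, 0, -0.1], [0, 0, 0]],
  [[0, 0, 0], [0, 0, 0]],
  [[0, 0, 0], [0, 0, 0]],
  [[0, 0, -0.1], [0, 0, 0]],
  [[0, 0, 0], [0, 0, 0]],
  [[0, 0, 0], [0, 0, 0]],
  [[0, 0, 0], [0, 0, 0]],
  [[0, 0, 0], [0, 0, 0]],
  [[0, 0, 0], [0, 0, 0]],
  [[0, 0, 0], [0, 0, 0]],
])

```text
clock: 21.4
tool_pos: [0.5156, -0.1322, 0.0225]
eef_rot: [0.711, 0.703, 0.0, 0.001]
contact_force: [-1.7, 1.3, 13.9]
opening: 0.547
finger_force: 14.5
```

Request:
step_arm([
  [[0, 0, 0], [0, 0, 0]],
  [[0, 0, 0], [0, 0, 0]],
  [[0, 0, 0], [0, 0, 0]],
  [[0, 0, 0], [0, 0, 0]],
  [[0, 0, 0], [0, 0, 0]],
  [[0, 0, 1], [0, 0, 0]],
  [[0, 0, 2.5], [0, 0, 0]],
  [[0, 0, 3.5], [0, 0, 0]],
  [[0, 0, 3.5], [0, 0, 0]],
  [[0, 0, 2.5], [0, 0, 0]],
], fingers=0.85)

```text
clock: 22.4
tool_pos: [0.5157, -0.1323, 0.1534]
eef_rot: [0.711, 0.703, 0.001, 0.001]
contact_force: [0.5, -0.7, -0.1]
opening: 0.85
finger_force: 0.0
```

```bash
cat > chk.py <<'E'
from h import *
import sys
z0=float(sys.argv[1]) if len(sys.argv)>1 else 0
p,d=snap('side',sys.argv[2] if len(sys.argv)>2 else None);X=cloud('side',d)
X=X-np.array([0,0,z0])
def box(x0,x1,y0,y1,a,b): return X[(X[...,0]>x0)&(X[...,0]<x1)&(X[...,1]>y0)&(X[...,1]<y1)&(X[...,2]>a)&(X[...,2]<b)]
pr=lambda n,Q:print(n,len(Q),len(Q) and np.percentile(Q,[1,99],axis=0).round(4).tolist())
pr('potbody',box(.48,.55,-.17,-.095,.035,.052)); pr('punches',box(.48,.55,-.17,-.095,.06,.085))
pr('jar lid',box(.48,.55,-.012,.05,.055,.08)); pr('jar body',box(.48,.55,-.012,.05,.025,.05))
pr('bar',box(.49,.545,-.095,-.015,.09,.105))
W=box(.46,.57,-.2,.09,.012,.019);print('caddy',cv2.minAreaRect((W[:,:2]*1000).astype(np.float32)))
s=r.get_state();print(s['tool_pos'],s['eef_rot'],s['contact_force'])
E
python3 chk.py
```

```text
potbody 189 [[0.4903, -0.1525, 0.0353], [0.5397, -0.1081, 0.0519]]
punches 158 [[0.4924, -0.1591, 0.0601], [0.5374, -0.1122, 0.0749]]
jar lid 504 [[0.4973, 0.0006, 0.0553], [0.5338, 0.0365, 0.0725]]
jar body 290 [[0.4984, 0.0074, 0.0251], [0.5322, 0.0367, 0.0498]]
bar 263 [[0.509, -0.0868, 0.0904], [0.5257, -0.025, 0.1007]]
caddy ((516.849609375, -58.424415588378906), (224.6195068359375, 70.78160095214844), 88.7870101928711)
[ 0.51754129 -0.13277054  0.15644992] [0.7109441  0.7032376  0.00218373 0.00325404] [0.38620365 0.46372919 2.48321687]
```

Request:
step_arm([
  [[0.1, 1, 0], [0, 0, 0]],
  [[0, 2, 0], [0, 0, 0]],
  [[0, 2, 0], [0, 0, 0]],
  [[0, 1.6, 0], [0, 0, 0]],
  [[0, 1, 0], [0, 0, 0]],
  [[0, 0, 0], [0, 0, 0]],
  [[0, 0, 0], [0, 0, 0]],
  [[0, 0, -1], [0, 0, 0]],
  [[0, 0, -1], [0, 0, 0]],
  [[0, 0, -1], [0, 0, 0]],
], fingers=0.7)

```text
clock: 23.45
tool_pos: [0.5159, -0.0567, 0.1196]
eef_rot: [0.711, 0.703, -0.0, -0.0]
contact_force: [0.6, -0.7, -0.5]
opening: 0.701
finger_force: 0.0
```

Request:
step_arm([
  [[0, 0, -1], [0, 0, 0]],
  [[0, 0, -1], [0, 0, 0]],
  [[0, 0, -1], [0, 0, 0]],
  [[0, 0, -1], [0, 0, 0]],
  [[0, 0, -0.8], [0, 0, 0]],
  [[0, 0, -0.5], [0, 0, 0]],
  [[0, 0, -0.2], [0, 0, 0]],
  [[0, 0, 0], [0, 0, 0]],
  [[0, 0, 0], [0, 0, 0]],
  [[0, 0, 0], [0, 0, 0]],
])

```text
clock: 24.45
tool_pos: [0.5165, -0.0561, 0.0661]
eef_rot: [0.711, 0.703, 0.0, 0.0]
contact_force: [1.0, 0.5, -0.2]
opening: 0.699
finger_force: 0.0
```

```bash
python3 chk.py 0 s7.png
```

```text
potbody 136 [[0.4958, -0.1535, 0.0361], [0.5394, -0.108, 0.0518]]
punches 103 [[0.4962, -0.1591, 0.0602], [0.5376, -0.1118, 0.0737]]
jar lid 504 [[0.4972, 0.0019, 0.0558], [0.5341, 0.0366, 0.0725]]
jar body 278 [[0.4984, 0.0063, 0.0255], [0.5322, 0.0373, 0.0495]]
bar 264 [[0.5089, -0.0875, 0.0902], [0.5253, -0.0247, 0.1008]]
caddy ((516.9497680664062, -55.698822021484375), (219.87216186523438, 70.85567474365234), 88.57512664794922)
[ 0.51651832 -0.05602467  0.06609022] [7.10764112e-01 7.03430324e-01 2.74253912e-04 2.85539461e-04] [1.01930901 0.1094168  0.05686581]
```

View pics/s7.png

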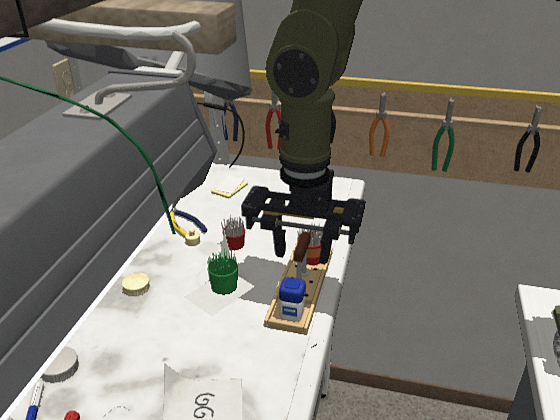

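The fingers straddle the grip bar at (300,245), and jar and pot stand in the bays. I'm closing on the bar.

Request:
step_arm([
  [[0, 0, 0.2], [0, 0, 0]],
  [[0, 0, 0], [0, 0, 0]],
  [[0, 0, 0], [0, 0, 0]],
  [[0, 0, 0], [0, 0, 0]],
  [[0, 0, 0], [0, 0, 0]],
  [[0, 0, 0], [0, 0, 0]],
  [[0, 0, 0], [0, 0, 0]],
  [[0, 0, 0], [0, 0, 0]],
  [[0, 0, 0], [0, 0, 0]],
  [[0, 0, 0], [0, 0, 0]],
], fingers=0, grip_force=45)

```text
clock: 25.5
tool_pos: [0.5168, -0.056, 0.0678]
eef_rot: [0.711, 0.703, 0.0, 0.0]
contact_force: [2.1, -0.2, -2.9]
opening: 0.171
finger_force: 45.0
```

Request:
step_arm([
  [[0, 0, 0], [0, 0, 0]],
  [[0, 0, 0], [0, 0, 0]],
  [[0, 0, 0], [0, 0, 0]],
  [[0, 0, 0.2], [0, 0, 0]],
  [[0, 0, 0.4], [0, 0, 0]],
  [[0, 0, 0.6], [0, 0, 0]],
  [[0, 0, 0.6], [0, 0, 0]],
  [[0, 0, 0.4], [0, 0, 0]],
  [[0, 0, 0.2], [0, 0, 0]],
  [[0, 0, 0], [0, 0, 0]],
])

```text
clock: 26.5
tool_pos: [0.5164, -0.056, 0.0921]
eef_rot: [0.711, 0.703, 0.0, 0.0]
contact_force: [0.8, -0.6, -8.2]
opening: 0.176
finger_force: 45.0
```

```bash
python3 chk.py 0.022
```

```text
potbody 90 [[0.4899, -0.151, 0.035], [0.5037, -0.1114, 0.0516]]
punches 64 [[0.4904, -0.153, 0.0607], [0.5365, -0.1149, 0.0761]]
jar lid 553 [[0.4954, 0.0006, 0.0554], [0.5322, 0.0365, 0.075]]
jar body 312 [[0.4973, 0.0061, 0.0252], [0.5324, 0.037, 0.049]]
bar 393 [[0.4931, -0.0854, 0.0905], [0.5383, -0.0256, 0.1042]]
caddy ((516.2626342773438, -57.35752868652344), (223.16119384765625, 70.76544189453125), 88.85270690917969)
[ 0.51626418 -0.05602062  0.09188426] [7.10766171e-01 7.03428347e-01 8.18886155e-05 6.49771361e-05] [ 0.37921928  0.17651831 -7.88904345]
```

Held and level (8 N; jar and pot unmoved). I'm lifting another 9.8 cm gently.

Request:
step_arm([
  [[0, 0, 0.2], [0, 0, 0]],
  [[0, 0, 0.4], [0, 0, 0]],
  [[0, 0, 0.6], [0, 0, 0]],
  [[0, 0, 0.7], [0, 0, 0]],
  [[0, 0, 0.7], [0, 0, 0]],
  [[0, 0, 0.7], [0, 0, 0]],
  [[0, 0, 0.7], [0, 0, 0]],
  [[0, 0, 0.7], [0, 0, 0]],
  [[0, 0, 0.7], [0, 0, 0]],
  [[0, 0, 0.7], [0, 0, 0]],
])

```text
clock: 27.55
tool_pos: [0.5162, -0.056, 0.1533]
eef_rot: [0.711, 0.703, -0.0, -0.0]
contact_force: [0.3, 0.2, -7.6]
opening: 0.175
finger_force: 45.0
```

Request:
step_arm([
  [[0, 0, 0.7], [0, 0, 0]],
  [[0, 0, 0.7], [0, 0, 0]],
  [[0, 0, 0.7], [0, 0, 0]],
  [[0, 0, 0.6], [0, 0, 0]],
  [[0, 0, 0.5], [0, 0, 0]],
  [[0, 0, 0.3], [0, 0, 0]],
  [[0, 0, 0.2], [0, 0, 0]],
  [[0, 0, 0], [0, 0, 0]],
  [[0, 0, 0], [0, 0, 0]],
  [[0, 0, 0], [0, 0, 0]],
])

```text
clock: 28.55
tool_pos: [0.516, -0.056, 0.1895]
eef_rot: [0.711, 0.703, -0.0, -0.0]
contact_force: [-0.2, -0.3, -7.1]
opening: 0.176
finger_force: 45.0
```

Request:
step_arm([
  [[0, 0, 0], [0, 0, 0]],
  [[0, 0, 0], [0, 0, 0]],
  [[0, 0, 0], [0, 0, 0]],
  [[0, 0, 0], [0, 0, 0]],
  [[0, 0, 0], [0, 0, 0]],
  [[0, 0, 0], [0, 0, 0]],
  [[0, 0, 0], [0, 0, 0]],
  [[0, 0, 0], [0, 0, 0]],
  [[0, 0, 0], [0, 0, 0]],
  [[0, 0, 0], [0, 0, 0]],
])

```text
clock: 29.55
tool_pos: [0.5163, -0.056, 0.1898]
eef_rot: [0.711, 0.703, 0.0, 0.0]
contact_force: [-0.5, -0.4, -6.4]
opening: 0.172
finger_force: 45.0
```

```bash
python3 chk.py 0.122 s8.png
```

```text
potbody 119 [[0.4895, -0.1494, 0.0354], [0.5044, -0.1096, 0.0518]]
punches 64 [[0.4901, -0.1523, 0.0601], [0.5366, -0.1168, 0.0734]]
jar lid 556 [[0.4959, 0.001, 0.0554], [0.5319, 0.0373, 0.0726]]
jar body 365 [[0.497, 0.0121, 0.0252], [0.5322, 0.0368, 0.0495]]
bar 421 [[0.4925, -0.0838, 0.0904], [0.539, -0.0255, 0.1046]]
caddy ((515.6848754882812, -56.44121551513672), (221.93362426757812, 70.11531066894531), 88.82726287841797)
[ 0.51625892 -0.0560275   0.18974081] [7.10789914e-01 7.03404362e-01 2.63251195e-05 1.35718901e-05] [-0.33328537 -0.0677331  -8.04380413]
```

View pics/s8.png

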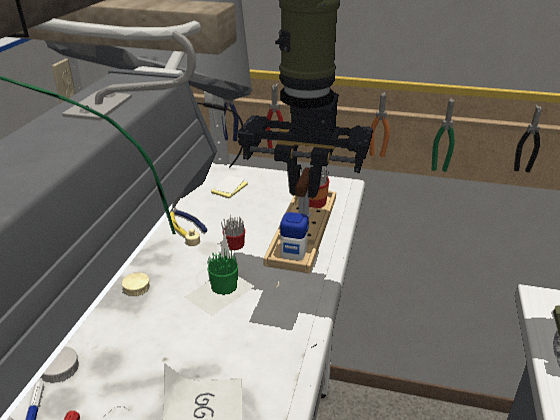

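The caddy (300,235) hangs level about 12 cm up with jar and pot in their bays, and the small pot (234,233) is where it was.

```bash
python3 -c "from plant import r;print(r.finish_job())"
```

```text
the job is handed in; nothing more can be done
None
```

The job is handed in: the salt jar stands in the left bay and the punch pot in the right, the caddy is held level and still by its grip bar about 12 cm up, and the small red pot is untouched; the call gave no verdict.

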